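# Ready the soldering tile and hold the kiln lid open

### The arm

A 7-joint arm with a two-finger parallel gripper is mounted at the origin on the work surface. World frame = base frame: x ahead of the robot, y to its left, z up, the work surface at z = 0. Lengths are in m, angles in degrees, forces in N, time in s.
With the tool pointing down it reaches from about 0.425 to 0.875 m from the base axis. Payload 4.7 kg.
Tool frame: the origin (TCP) lies on the mounting face of the last link; the fingertips stand tcp_to_tips ahead of it and the grasp point (between the pads) lies 164 mm ahead of it (tcp_to_tips is the distance from the TCP to the fingertips, in m); z points along the fingers, y is the line along which they close (so a half turn about z gives the same grasp; the last joint's range is limited). The gripper opens to 87 mm and grips with 3 to 60 N. Pads are 19 mm wide; open, the fingers measure 117 mm over their backs; the gripper's body (75 mm by 190 mm) begins 51 mm behind the grasp point.
Start: joints at [76.152, 18.392, -4.016, 83.108, 1.295, 78.541, -3.26], TCP at [0.164, -0.629, 0.405] pointing down, gripper open.
Joint ranges: [-163.93, 163.93], [-17.29, 119.83], [-79.2, 71.16], [3.27, 140.29], [-89.18, 269.18], [5.43, 117.66], [-154.24, 154.24]. Speed limits (degrees/s): [147.25, 147.25, 180, 180, 180, 180, 180].

### API

Orientations are given as [roll, pitch, yaw] about the fixed x, y, z axes, in that order (R = Rz(yaw) Ry(pitch) Rx(roll)).
In Python, from cell import get_obs, read_camera, sign_off, tcp_to_tips gives the robot as it stands.
- The arm moves only by the tool drive_tool, never from a script. Its argument "rows" is one flat list of numbers, 7 for each row, row after row: the shift along the tool's x, y, z in m, then the turn, a rotation vector about the tool's x, y, z in rad, then the gripper command: -1 is shut, 1 is fully open, values between are in proportion. In form: [tx, ty, tz, rx, ry, rz, fingers, tx, ty, tz, rx, ry, rz, fingers, ...]. A call has 1 to 5 rows; each row shifts and turns the commanded pose from where the row before left it, along the tool's axes as they then stand; what a row does not reach is not made up. A row lasts 1/8 s, in which the tool goes at most 62.5 mm and 10.7 degrees, less where a joint would pass 70% of its speed; a pose out of reach is approached as far as the arm can. A call is refused whole if a number of a shift passes 0.0625 or a number of a turn 0.188, either way. A call with a gripper value outside its range is refused whole. The fingers move at their own pace and stop on an object; "grip_force" is the grip in N (left out, the last holds). Time passes only in rows, so rows that do not move let the fingers close. It gives the time, the measured TCP pose, the force, the opening and the grip force at its end, in the units of the state.
- get_obs(): the state, without advancing time (a new reading comes with each control period).
- read_camera(name): name is "scene" or "top"; returns a dict with "color" (384x512x3 uint8, blue, green, red), "fov_y" (degrees; the focal length in pixels is half the picture's height over the tangent of half this angle, whatever the lens; pixels are square), "cx", "cy" (the principal point, pixels), "cam_to_world" (4x4, takes a point from camera to world coordinates). Camera axes: x right, y up, looking along -z (the intrinsics and any distortion apply to the point x, -y, -z); pixel columns grow to the right and rows downward; lengths in m; the calibration is good to about 2 mm. A picture is of the moment at which its call begins. There is no depth.
- sign_off(): hands the job in; it is judged then, once.
The state is a dict: "time_s": time; "qpos": joint angles; "joint_velocities": joint speeds; "effort": joint torques, N m; "tool_pos": TCP position; "tool_rot": TCP orientation; "force": force on the tool from outside, world axes, zero at the start; "wrist_torque": the same for the moment, N m; "grip_width": finger opening in m; "grasp_force": force on a finger pad.
Only numpy, scipy, OpenCV 4.12 (cv2) and the standard library are available. Lean on these libraries where they do the work, as an engineer would, in place of code of your own. Each camera call takes 0.05 s, during which the arm holds its last target. There are 200 camera calls.

### The job

Get ready for unloading the little bench kiln: first press the loose soldering tile down until it sits fully down and level in its holder. Then, before touching the bolt, tug the kiln's lid gently to learn whether the catch holds it (never wrench it); if it is caught, slide the bolt to the other end of its slot and try again. Lift the lid to about 40 degrees and finish while still holding it open, leaving the other things on the bench alone.

Things in the scene. Friction and masses are not known exactly. Their poses are not given: they have to be found in the camera images.
- kiln: small grey bench kiln, fixed: square body 200 x 200 mm, 160 mm tall, plus a control box on its +y side (130 mm in x from -85 to +45, y from +100 to +200, top at z = 140 mm). Origin: centre of the square body's underside, on the table; +x points from the lid's bar side to the hinge side, z up.
- lid (a joint): opening angle of the steel lid (200 x 200 x 25 mm, 0.5 kg), 0 = shut, 1.0 rad = stop. Hinged on the kiln's +x top edge, the bar side rises; it falls shut when let go. The catch has play: a caught lid rises about 0.04 rad (bar about 10 mm), then stops firmly; a free lid goes on rising. About 3 N at the bar lifts a free lid; 10 N more is ample for a tug.
- lid_bar (a point): centre of the lid's steel handle bar: round, 12 mm thick, 114 mm free length between its two arms, parallel to the kiln's y. At the kiln's (-155, 0, 172) mm with the lid shut; 49 mm clear between the bar and the kiln's front face. The bar can turn between fingers that pinch it from above. Moves on an arc of 255 mm radius about the hinge line.
- lid_hinge (a point): point on the lid's hinge line, at the kiln's (100, 0, 160) mm; the hinge line runs along the kiln's y.
- bolt (a joint): bolt position in its slot on the control box: 0 = end nearest the lid (starts within 1.5 mm of it), 0.030 m = outer end (kiln's +y). Which end holds the lid and which frees it is unmarked, unseen and differs from run to run: a lid caught at one end is free with the bolt fully at the other; one free at the first may be caught at the other. About 3 N slides it; it stays where left.
- bolt_knob (a point): grip point of the bolt's upright round knob, 14 mm thick; 28 mm above the control box's top; the knob's top is 16 mm higher. At the kiln's (-30, 145, 168) mm with the bolt at 0; it slides along the kiln's y. Slide it with the lid shut.
- holder: dark steel tile holder, fixed, 140 x 140 mm, 30 mm tall, with a square recess of 104 mm. Origin: centre of its underside on the table, z up.
- tile_seat (a point): where the tile's centre comes when it is seated: 22.5 mm above the table, in the middle of the holder; the seated tile's top is then at 30.5 mm, flush with the holder's rim.
- tile_center (a point): centre of the loose pale soldering tile, 100 x 100 x 16 mm, 0.25 kg, z up out of its upper face. It starts inside the holder's recess, standing 3 to 10 mm proud and often tilted, on two stiff friction pads under its near and far sides. A push of about 10 to 15 N at its middle drives the pads down; they do not spring back.
- hammer: bench hammer lying on the table; a bystander, to be left alone
- graver: wood-handled graver lying on the table; a bystander, to be left alone
- file: flat file with wooden handle, lying; a bystander, to be left alone
- jar: small amber glass jar, 65 mm tall; a bystander, to be left alone
- mug: white mug, 80 mm tall; a bystander, to be left alone
- pliers: pliers with red grips, lying; a bystander, to be left alone
- block: square steel bench block, 75 x 75 x 22 mm; a bystander, to be left alone
Things that resemble listed ones, but are neither listed nor needed, are in the scene too. Leave any orange or red look-alike of the part that bears tile_center alone.

How it is judged (in metres and radians):
On the way, in this order (a step that is already met when the one before it is completed fails the run):
1. the tile is pressed fully down and level in its holder (z of tile_center in the frame of holder below 0.025 m and angle between tile_center's own z axis and vertical below 0.025 rad and horizontal distance between tile_center and tile_seat below 0.006 m), for 0.2 s.
2. the lid is tugged, the bolt still at the end where it began (value of joint lid above 0.015 rad and value of joint bolt below 0.006 m), for 0.2 s.
3. the lid is lifted well open (value of joint lid above 0.5 rad), for 0.2 s.
At the end, for the whole second after the job is handed in: The fingers hold the lid open by more than 0.5 rad (29 degrees) and short of its stop (0.98 rad), still; the tile is in its holder, its centre no more than 2.5 mm above the seat and within 6 mm sideways, tilted less than 0.025 rad (all of step 1 and value of joint lid between 0.5 and 0.98 rad and velocity of joint lid below 0.1 rad/s and contact force between the fingers and lid above 0.5 N); the arm keeps its last pose, push and grip.
It fails at once if the lid is wrenched against its catch (more than 90 N at the catch, about 45 N of pull at the bar) (contact force between lid and bolt above 90 N).
It fails at once if a bystander is moved by more than 30 mm (distance of any of hammer, graver, file, jar, mug, pliers, block from where it was at the start of the episode above 0.03 m).
It also fails if it takes over 72 s, if anything falls off the work surface, if the arm or the gripper's body presses on something with over 40 N, if the wrist force passes 120 N, or if a joint passes its speed limit or range.

## Working session

There is one attempt and no reset: what is moved stays moved. The work goes in short steps, Python scripts to look and compute and a tool call to move; the robot and the scene stay as the last step left them, time stands still between calls to the robot, and variables do not carry over. Pictures are saved under pics/ and viewed, at most 10 in all, crops included, and the job is handed in when it is done.

Besides the shell and the picture viewer there is one more tool, called after "Request:" as a command line: name --argument value ..., lists and objects as JSON in quotes. drive_tool: Moves the arm, as the interface text tells. Its arguments: {"type":"object","properties":{"rows":{"type":"array","items":{"type":"number"}},"grip_force":{"type":"number"}},"required":["rows"]}

```bash
ls; mkdir -p pics; python3 - <<'E'
from cell import *
import cv2,numpy as np
np.set_printoptions(precision=4,suppress=True)
print(get_obs(),tcp_to_tips)
for n in("scene","top"):
    c=read_camera(n);cv2.imwrite(f"pics/{n}0.png",c["color"]);print({k:v for k,v in c.items() if k!="color"})
E
```

```text
pics
{'time_s': 0.0, 'qpos': array([76.1512, 18.4401, -4.0163, 83.1769,  1.2953, 78.5416, -3.2616]), 'joint_velocities': array([-0.0284,  0.0863,  0.0192, -0.1472, -0.0404,  0.1196, -0.0376]), 'effort': array([  0.001 , -49.1294,  -0.4034, -31.2527,  -0.0638,   0.0438,
         0.0002]), 'tool_pos': array([ 0.1644, -0.6286,  0.4036]), 'tool_rot': array([-179.8868,    0.006 ,   14.6578]), 'force': array([-0.1903, -0.3365,  0.0602]), 'wrist_torque': array([ 0.0205, -0.0299, -0.0229]), 'grasp_force': 0.0, 'grip_width': 0.08731389678009527} 0.1822
{'fov_y': 52.09361565521229, 'cx': 256.65698448358114, 'cy': 193.10044411573082, 'cam_to_world': array([[ 0.1311, -0.8644,  0.4854,  1.1443],
       [ 0.9913,  0.1074, -0.0765, -0.0088],
       [ 0.014 ,  0.4912,  0.8709,  1.1814],
       [ 0.    ,  0.    ,  0.    ,  1.    ]])}
{'fov_y': 53.59816616033583, 'cx': 251.63970424999658, 'cy': 191.13790905106242, 'cam_to_world': array([[-0.0148,  0.9992, -0.0381,  0.4936],
       [-0.9999, -0.0147,  0.0028,  0.0593],
       [ 0.0023,  0.0381,  0.9993,  1.3243],
       [ 0.    ,  0.    ,  0.    ,  1.    ]])}
```

View pics/scene0.png

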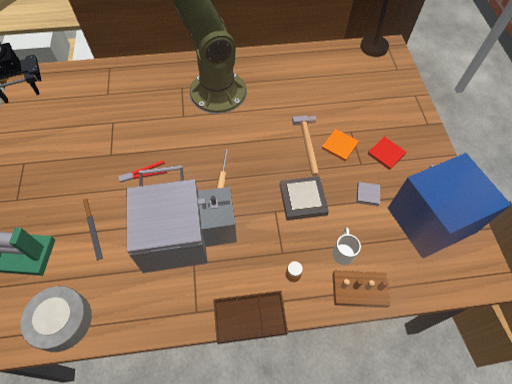

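View pics/top0.png

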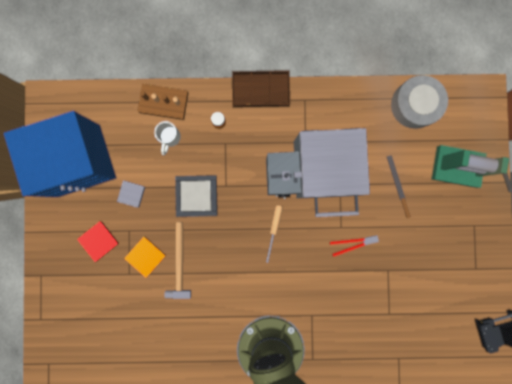

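The tile sits in the dark holder: top (196,196), scene (305,196). The orange (145,257) and red (98,241) squares in the top view are look-alikes. The kiln is at top (335,162), with its bar at (336,213) and its knob at about (288,175). Next I'll check enlarged crops.

```bash
cat > h.py <<'E'
import numpy as np,cv2
from cell import *
np.set_printoptions(precision=4,suppress=True)
def ray(c,u,v):
    f=c["color"].shape[0]/2/np.tan(np.radians(c["fov_y"]/2));M=c["cam_to_world"]
    d=M[:3,:3]@np.array([(u-c["cx"])/f,-(v-c["cy"])/f,-1.]);return M[:3,3],d
def plane(c,u,v,z):
    o,d=ray(c,u,v);return o+d*(z-o[2])/d[2]
def proj(c,p):
    f=c["color"].shape[0]/2/np.tan(np.radians(c["fov_y"]/2));M=c["cam_to_world"]
    q=M[:3,:3].T@(np.array(p)-M[:3,3]);return c["cx"]+f*q[0]/-q[2],c["cy"]-f*q[1]/-q[2]
def two(c1,p1,c2,p2):
    o1,d1=ray(c1,*p1);o2,d2=ray(c2,*p2)
    s=np.linalg.lstsq(np.c_[d1,-d2],o2-o1,rcond=None)[0]
    a,b=o1+s[0]*d1,o2+s[1]*d2;return (a+b)/2,np.linalg.norm(a-b)
E
python3 - <<'E'
from h import *
s=cv2.imread("pics/scene0.png");t=cv2.imread("pics/top0.png")
z=lambda im,x,y,w,h:cv2.resize(im[y:y+h,x:x+w],(400,300),interpolation=cv2.INTER_CUBIC)
o=np.vstack([np.hstack([z(t,260,120,132,99),z(t,160,160,80,60)]),np.hstack([z(s,116,155,132,99),z(s,265,165,80,60)])])
cv2.imwrite("pics/crop.png",o)
C={n:read_camera(n) for n in("scene","top")}
for n,c in C.items():
    h=cv2.cvtColor(c["color"],cv2.COLOR_BGR2HSV)
    # pale tile
    x0,y0=(160,160) if n=="top" else (265,165)
    roi=h[y0:y0+60,x0:x0+80]
    m=((roi[...,1]<60)&(roi[...,2]>160)).astype(np.uint8)
    m2=((roi[...,2]<90)).astype(np.uint8)
    k=cv2.findContours(m,0,2)[0];k=max(k,key=cv2.contourArea)
    m3=m|m2; k3=max(cv2.findContours(m3,0,2)[0],key=cv2.contourArea)
    for nm,kk,zz in(("tile",k,.036),("holder",k3,.03)):
        r=cv2.minAreaRect(kk);b=cv2.boxPoints(r)+[x0,y0]
        print(n,nm,r,b.round(1).tolist());print(plane(c,r[0][0]+x0,r[0][1]+y0,zz),np.array([plane(c,*p,zz) for p in b]))
E
```

```text
scene tile ((38.931739807128906, 29.419795989990234), (26.639802932739258, 31.663978576660156), 83.2901611328125) [[286.7, 183.0], [318.1, 179.3], [321.2, 205.8], [289.8, 209.5]]
[0.5304 0.2482 0.036 ] [[0.4795 0.1982 0.036 ]
 [0.4782 0.3077 0.036 ]
 [0.5797 0.2967 0.036 ]
 [0.5803 0.1914 0.036 ]]
scene holder ((38.48899841308594, 29.426651000976562), (27.492429733276367, 31.7943058013916), 81.46923065185547) [[285.7, 183.2], [317.2, 178.5], [321.2, 205.7], [289.8, 210.4]]
[0.527  0.2481 0.03  ] [[0.4762 0.1961 0.03  ]
 [0.4708 0.3069 0.03  ]
 [0.5763 0.2986 0.03  ]
 [0.5806 0.192  0.03  ]]
top tile ((35.0, 35.5), (29.0, 28.0), 90.0) [[181.0, 181.0], [209.0, 181.0], [209.0, 210.0], [181.0, 210.0]]
[0.5307 0.2478 0.036 ] [[0.5807 0.2949 0.036 ]
 [0.5793 0.1999 0.036 ]
 [0.481  0.2009 0.036 ]
 [0.4824 0.2956 0.036 ]]
top holder ((35.0, 35.5), (29.0, 28.0), 90.0) [[181.0, 181.0], [209.0, 181.0], [209.0, 210.0], [181.0, 210.0]]
[0.5309 0.2487 0.03  ] [[0.5811 0.296  0.03  ]
 [0.5797 0.2005 0.03  ]
 [0.4809 0.2016 0.03  ]
 [0.4823 0.2967 0.03  ]]
```

View pics/crop.png

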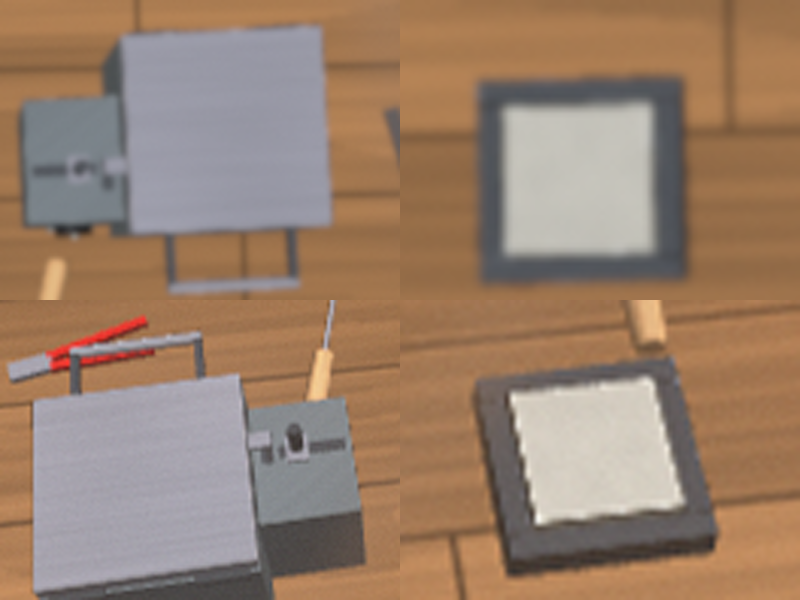

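The tile is pale and square inside the dark holder, as described, so it is the right one. In the kiln crop the lid corners, the bar below it and the knob at about crop (80,170) are all clear.

```bash
python3 - <<'E'
from h import *
C={n:read_camera(n) for n in("scene","top")};t=C["top"];s=C["scene"];k=132/400
T=lambda x,y:(260+x*k,120+y*k)
S=lambda x,y:(116+x*k,155+(y-300)*k)
L=np.array([plane(t,*T(*p),.185) for p in((122,38),(321,27),(330,226),(132,234))]);print(L,L.mean(0))
L2=np.array([plane(s,*S(*p),.185) for p in((268,567),(36,592),(33,400),(242,376))]);print(L2,L2.mean(0))
for A in (L,):
    for d in (A[0]-A[3],A[1]-A[2]): print(np.degrees(np.arctan2(d[1],d[0])))
    for d in (A[0]-A[1],A[3]-A[2]): print(np.degrees(np.arctan2(-d[0],d[1])))
print([plane(t,*T(*p),.174) for p in((172,286),(296,282))],[plane(s,*S(*p),.176) for p in((75,350),(199,338))])
print(two(t,T(234,284),s,S(137,344)))
print("knob top",plane(t,*T(82,168),.184),plane(s,*S(294,428),.184))
H=np.array([plane(t,160+(x-400)/5,160+y/5,.03) for x,y in((482,80),(685,79),(686,278),(482,279))]);print("holder",H.mean(0),H)
E
```

```text
[[ 0.7118 -0.0933  0.185 ]
 [ 0.72   -0.2919  0.185 ]
 [ 0.5215 -0.2956  0.185 ]
 [ 0.5165 -0.0993  0.185 ]] [ 0.6175 -0.195   0.185 ]
[[ 0.7258 -0.0822  0.185 ]
 [ 0.7238 -0.2865  0.185 ]
 [ 0.5253 -0.2949  0.185 ]
 [ 0.5228 -0.0941  0.185 ]] [ 0.6244 -0.1894  0.185 ]
1.7744022418593672
1.067727765539612
2.3591613993178533
1.466683893113788
[array([ 0.4643, -0.1397,  0.174 ]), array([ 0.4664, -0.2636,  0.174 ])] [array([ 0.4666, -0.2578,  0.176 ]), array([ 0.4673, -0.1351,  0.176 ])]
(array([ 0.4655, -0.1992,  0.1745]), np.float64(0.004469262159054555))
knob top [ 0.5827 -0.0511  0.184 ] [ 0.5864 -0.0483  0.184 ]
holder [0.5299 0.2427 0.03  ] [[0.5984 0.3115 0.03  ]
 [0.597  0.173  0.03  ]
 [0.4615 0.1739 0.03  ]
 [0.4629 0.3125 0.03  ]]
```

Request:
drive_tool --rows '[0,0,0,0,0,-0.164,0.26,0,0,0,0,0,-0.164,0.26,0,0,0,0,0,-0.164,0.26,0,0,0,0,0,-0.164,0.26,0,0,0,0,0,-0.164,0.26]'

```text
time_s: 0.92
tool_pos: [0.1644, -0.6288, 0.4047]
tool_rot: [-180.0, -0.0, 61.9]
force: [-0.1, -1.2, 0.5]
grip_width: 0.0558
grasp_force: 0.0
```

Request:
drive_tool --rows '[0,0,0,0,0,-0.164,0.26,0,0,0,0,0,-0.164,0.26,0,0,0,0,0,-0.164,0.26,0.05,0.05,0,0,0,0,0.26,0.05,0.05,0,0,0,0,0.26]'

```text
time_s: 1.55
tool_pos: [0.2535, -0.54, 0.4045]
tool_rot: [180.0, -0.0, 89.7]
force: [1.3, -0.7, 0.2]
grip_width: 0.0545
grasp_force: 0.0
```

Request:
drive_tool --rows '[0.05,0.05,0,0,0,0,0.26,0.05,0.05,0,0,0,0,0.26,0.05,0.05,0,0,0,0,0.26,0.06,0.04,0,0,0,0,0.26,0.06,0.02,0,0,0,0,0.26]'

```text
time_s: 2.17
tool_pos: [0.4422, -0.2954, 0.4048]
tool_rot: [179.9, -0.0, 89.9]
force: [1.5, -1.0, -0.0]
grip_width: 0.0548
grasp_force: 0.0
```

Request:
drive_tool --rows '[0.06,0.01,0,0,0,0,0.26,0.06,0.01,0,0,0,0,0.26,0.06,0.01,0,0,0,0,0.26,0.06,0.01,0,0,0,0,0.26,0.06,0.01,0,0,0,0,0.26]'

```text
time_s: 2.8
tool_pos: [0.4916, 0.0044, 0.4051]
tool_rot: [179.9, 0.1, 89.8]
force: [0.8, -0.7, 0.1]
grip_width: 0.0547
grasp_force: 0.0
```

Request:
drive_tool --rows '[0.06,0.005,0,0,0,0,0.26,0.06,0.001,0,0,0,0,0.26,0.06,0,0,0,0,0,0.26,0.025,0,0.05,0,0,0,0.26,0,0,0.04,0,0,0,0.26]'

```text
time_s: 3.42
tool_pos: [0.4974, 0.2103, 0.3137]
tool_rot: [180.0, -0.1, 90.1]
force: [0.3, -0.5, 0.6]
grip_width: 0.0543
grasp_force: 0.0
```

Request:
drive_tool --rows '[0.03,0.03,0.03,0,0,0,0.26,0,0,0.02,0,0,0,0.26,0,0,0,0,0,0,0.26]'

```text
time_s: 3.8
tool_pos: [0.5276, 0.2368, 0.2631]
tool_rot: [-179.8, 0.1, 89.9]
force: [0.0, 0.1, 0.6]
grip_width: 0.0548
grasp_force: 0.0
```

Request:
drive_tool --rows '[0.009,0.003,0.015,0,0,0,0.26,0,0,0.02,0,0,0,0.26,0,0,0.003,0,0,0,0.26,0,0,0.003,0,0,0,0.26,0,0,0,0,0,0,0.26]'

```text
time_s: 4.42
tool_pos: [0.5316, 0.2462, 0.2239]
tool_rot: [180.0, 0.0, 89.8]
force: [0.3, -0.3, 0.6]
grip_width: 0.0549
grasp_force: 0.0
```

Request:
drive_tool --rows '[0,0,0.002,0,0,0,0.26,0,0,0.002,0,0,0,0.26,0,0,0.001,0,0,0,0.26,0,0,0.001,0,0,0,0.26,0,0,0,0,0,0,0.26]'

```text
time_s: 5.05
tool_pos: [0.5317, 0.2464, 0.2187]
tool_rot: [180.0, 0.0, 89.8]
force: [-1.8, -1.7, 7.6]
grip_width: 0.0547
grasp_force: 3.7
```

Request:
drive_tool --rows '[0,0,0.001,0,0,0,0.26,0,0,0.001,0,0,0,0.26,0,0,0.001,0,0,0,0.26,0,0,0.001,0,0,0,0.26,0,0,0,0,0,0,0.26]'

```text
time_s: 5.68
tool_pos: [0.5317, 0.2465, 0.2149]
tool_rot: [179.9, 0.0, 89.8]
force: [-2.6, -1.7, 8.6]
grip_width: 0.0548
grasp_force: 4.1
```

Request:
drive_tool --rows '[0,0,0.001,0,0,0,0.26,0,0,0.001,0,0,0,0.26,0,0,0.001,0,0,0,0.26,0,0,0,0,0,0,0.26]'

```text
time_s: 6.18
tool_pos: [0.5318, 0.2466, 0.2131]
tool_rot: [179.9, 0.1, 89.8]
force: [-4.1, -3.7, 16.7]
grip_width: 0.0549
grasp_force: 8.3
```

Request:
drive_tool --rows '[0,0,0.001,0,0,0,0.26,0,0,0.001,0,0,0,0.26,0,0,0,0,0,0,0.26]'

```text
time_s: 6.55
tool_pos: [0.5318, 0.2469, 0.213]
tool_rot: [179.9, 0.2, 89.8]
force: [-7.7, -6.5, 29.2]
grip_width: 0.0549
grasp_force: 14.8
```

Request:
drive_tool --rows '[0,0,-0.03,0,0,0,0.26,0,0,-0.06,0,0,0,0.26,0,0,-0.06,0,0,0,0.26,-0.06,0,-0.05,0,0,0,0.26,-0.06,0,0,0,0,0,0.26]'

```text
time_s: 7.18
tool_pos: [0.5315, 0.1397, 0.4024]
tool_rot: [179.6, -0.1, 90.1]
force: [0.0, -0.8, 0.3]
grip_width: 0.0547
grasp_force: 0.0
```

Request:
drive_tool --rows '[-0.06,-0.01,0,0,0,0,0.26,-0.06,-0.015,0,0,0,0,0.26,-0.06,-0.015,0,0,0,0,0.26,-0.06,-0.015,0,0,0,0,0.26,0,0,0,0,0,0,0.26]'

```text
time_s: 7.8
tool_pos: [0.4738, -0.1072, 0.3983]
tool_rot: [-179.9, 0.1, 89.2]
force: [0.4, 0.4, -0.0]
grip_width: 0.0552
grasp_force: 0.0
```

```bash
python3 - <<'E'
from h import *
C={n:read_camera(n) for n in("scene","top")}
z=lambda im,x,y,w,h:cv2.resize(im[y:y+h,x:x+w],(400,300),interpolation=cv2.INTER_CUBIC)
cv2.imwrite("pics/p2.png",np.hstack([z(C["top"]["color"],160,160,80,60),z(C["scene"]["color"],265,165,80,60)]))
print(get_obs()["tool_pos"])
E
```

```text
[ 0.4753 -0.1017  0.3986]
```

View pics/p2.png

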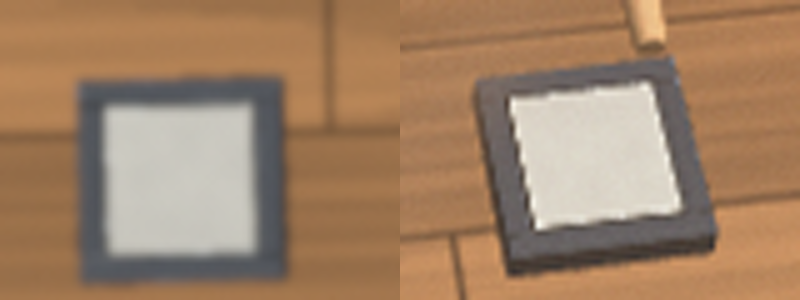

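The tile looks flush and centred: even rim in both views, and the tips met a firm stop at 30.8 mm. Going to the bar.

Request:
drive_tool --rows '[-0.05,-0.01,0,0,0,-0.03,0.26,-0.045,0,0,0,0,0,0.26,0,0,0,0,0,0,0.26,0,0,0.02,0,0,0,0.26,0,0,0,0,0,0,0.26]'

```text
time_s: 8.52
tool_pos: [0.4668, -0.194, 0.3776]
tool_rot: [-179.9, -0.1, 91.8]
force: [0.3, -0.1, 0.4]
grip_width: 0.055
grasp_force: 0.0
```

Request:
drive_tool --rows '[0,0,0.02,0,0,0,0.26,0,0,0.02,0,0,0,0.26,0,0,0.002,0,0,0,0.26,0,0,0,0,0,0,0.26]'

```text
time_s: 9.02
tool_pos: [0.4671, -0.1957, 0.3377]
tool_rot: [179.9, 0.0, 91.6]
force: [-0.0, 0.1, -0.1]
grip_width: 0.0547
grasp_force: 0.0
```

Request:
drive_tool --rows '[0,0,0,0,0,0,-1,0,0,0,0,0,0,-1,0,0,0,0,0,0,-1,0,0,0,0,0,0,-1]' --grip_force 6

```text
time_s: 9.52
tool_pos: [0.4665, -0.1965, 0.3369]
tool_rot: [180.0, 0.0, 91.5]
force: [-0.5, 0.1, -0.2]
grip_width: 0.0229
grasp_force: 0.0
```

Request:
drive_tool --rows '[0,0,0,0,0,0,-1,0,0,0,0,0,0,-1,0,0,0,0,0,0,-1]' --grip_force 15

```text
time_s: 9.9
tool_pos: [0.4664, -0.1965, 0.3368]
tool_rot: [-180.0, 0.0, 91.5]
force: [-1.8, -0.1, 2.3]
grip_width: 0.0116
grasp_force: 15.0
```

Request:
drive_tool --rows '[0,0,-0.002,0,0,0,-1,0,0,-0.002,0,0,0,-1,0,0,-0.002,0,0,0,-1,0,0,-0.001,0,0,0,-1,0,0,0,0,0,0,-1]'

```text
time_s: 10.52
tool_pos: [0.4666, -0.1965, 0.3438]
tool_rot: [180.0, 0.0, 91.5]
force: [2.1, -0.7, -1.7]
grip_width: 0.0116
grasp_force: 15.0
```

Request:
drive_tool --rows '[0,0,-0.001,0,0,0,-1,0,0,0,0,0,0,-1,0,0,0,0,0,0,-1]'

```text
time_s: 10.9
tool_pos: [0.4666, -0.1965, 0.3448]
tool_rot: [180.0, 0.0, 91.6]
force: [2.9, -0.6, -3.5]
grip_width: 0.0114
grasp_force: 15.0
```

Request:
drive_tool --rows '[0,0,-0.001,0,0,0,-1,0,0,-0.001,0,0,0,-1,0,0,-0.001,0,0,0,-1,0,0,0,0,0,0,-1]'

```text
time_s: 11.4
tool_pos: [0.4667, -0.1965, 0.3471]
tool_rot: [179.9, -0.0, 91.6]
force: [6.1, -1.5, -9.8]
grip_width: 0.0118
grasp_force: 15.0
```

Request:
drive_tool --rows '[0,0,-0.001,0,0,0,-1,0,0,-0.001,0,0,0,-1,0,0,0,0,0,0,-1]'

```text
time_s: 11.78
tool_pos: [0.4667, -0.1966, 0.348]
tool_rot: [179.9, -0.0, 91.6]
force: [9.0, -2.2, -16.2]
grip_width: 0.0115
grasp_force: 15.0
```

Pull rose to 16 N and the bar stopped after about 11 mm, so the lid is caught. I'll lower it, let go, and slide the bolt.

Request:
drive_tool --rows '[0,0,0.004,0,0,0,-1,0,0,0.004,0,0,0,-1,0,0,0.004,0,0,0,-1,0,0,0,0,0,0,-1,0,0,0,0,0,0,-1]'

```text
time_s: 12.4
tool_pos: [0.4663, -0.1965, 0.3378]
tool_rot: [-180.0, 0.0, 91.5]
force: [0.8, 0.2, -2.4]
grip_width: 0.0115
grasp_force: 15.0
```

Request:
drive_tool --rows '[0,0,0,0,0,0,0.26,0,0,0,0,0,0,0.26,0,0,0,0,0,0,0.26,0,0,-0.02,0,0,0,0.26,0,0,-0.04,0,0,0,0.26]'

```text
time_s: 13.02
tool_pos: [0.4658, -0.1964, 0.3971]
tool_rot: [-179.8, -0.1, 91.6]
force: [-0.2, 0.1, 1.0]
grip_width: 0.0513
grasp_force: 0.0
```

Request:
drive_tool --rows '[0.049,0.04,-0.005,0,0,0,0.26,0.049,0.04,0,0,0,0,0.26,0.049,0.04,0,0,0,0,0.26,0,0,0,0,0,0,0.26,0,0,0,0,0,0,0.26]'

```text
time_s: 13.65
tool_pos: [0.5809, -0.0485, 0.4023]
tool_rot: [-179.9, 0.0, 91.6]
force: [-0.1, -1.4, 0.1]
grip_width: 0.0551
grasp_force: 0.0
```

```bash
python3 - <<'E'
from h import *
C={n:read_camera(n) for n in("scene","top")}
z=lambda im,x,y,w,h:cv2.resize(im[y:y+h,x:x+w],(400,300),interpolation=cv2.INTER_CUBIC)
cv2.imwrite("pics/p3.png",np.hstack([z(C["top"]["color"],240,130,100,75),z(C["scene"]["color"],160,155,100,75)]))
o=get_obs();print(o["tool_pos"],o["tool_rot"])
E
```

```text
[ 0.5805 -0.0501  0.4025] [-179.9552    0.0732   91.3913]
```

View pics/p3.png

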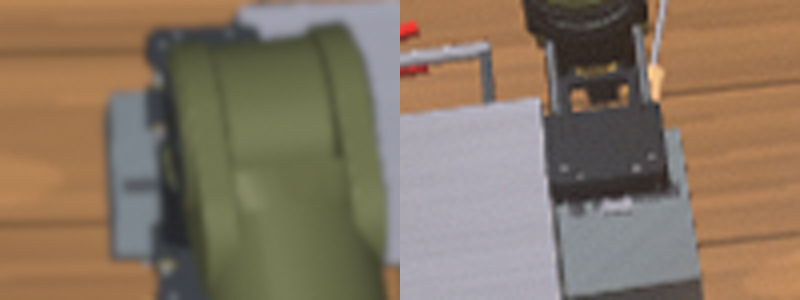

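The arm hides the knob in both views, so I'm relying on the kiln-frame estimate, which agrees with the camera fix within 3 mm. Descending carefully.

Request:
drive_tool --rows '[0.001,0.005,0.02,0,0,0,0.26,0,0,0.02,0,0,0,0.26,0,0,0.015,0,0,0,0.26,0,0,0.01,0,0,0,0.26,0,0,0,0,0,0,0.26]'

```text
time_s: 14.38
tool_pos: [0.5856, -0.0472, 0.3367]
tool_rot: [-179.9, -0.0, 91.6]
force: [0.8, -0.1, 0.4]
grip_width: 0.0548
grasp_force: 0.0
```

Request:
drive_tool --rows '[0,0,0,0,0,0,-1,0,0,0,0,0,0,-1,0,0,0,0,0,0,-1,0,0,0,0,0,0,-1,0,0,0,0,0,0,-1]' --grip_force 6

```text
time_s: 15.0
tool_pos: [0.5863, -0.0471, 0.3379]
tool_rot: [179.9, 0.0, 91.6]
force: [1.3, 0.9, -3.4]
grip_width: 0.0136
grasp_force: 6.0
```

Request:
drive_tool --rows '[0,0,0,0,0,0,-1,0.008,0,0,0,0,0,-1,0.008,0,0,0,0,0,-1,0.008,0,0,0,0,0,-1,0,0,0,0,0,0,-1]' --grip_force 20

```text
time_s: 15.62
tool_pos: [0.5854, -0.0215, 0.3378]
tool_rot: [179.9, -0.1, 91.7]
force: [3.9, -0.5, -1.5]
grip_width: 0.0132
grasp_force: 20.0
```

Request:
drive_tool --rows '[0.004,0,0,0,0,0,-1,0.002,0,0,0,0,0,-1,0.001,0,0,0,0,0,-1,0.001,0,0,0,0,0,-1,0,0,0,0,0,0,-1]'

```text
time_s: 16.25
tool_pos: [0.5854, -0.017, 0.3378]
tool_rot: [180.0, 0.2, 91.4]
force: [4.3, -5.8, -1.2]
grip_width: 0.0132
grasp_force: 20.0
```

Request:
drive_tool --rows '[0.002,0,0,0,0,0,-1,0.001,0,0,0,0,0,-1,0,0,0,0,0,0,-1]'

```text
time_s: 16.62
tool_pos: [0.5854, -0.0163, 0.3378]
tool_rot: [180.0, 0.4, 91.3]
force: [4.2, -10.7, -1.5]
grip_width: 0.0132
grasp_force: 20.0
```

At the stop. I'll relax, release, rise and go back to the bar.

Request:
drive_tool --rows '[-0.003,0,0,0,0,0,-1,0,0,0,0,0,0,0.26,0,0,0,0,0,0,0.26,0,0,0,0,0,0,0.26,0,0,0,0,0,0,0.26]'

```text
time_s: 17.25
tool_pos: [0.5849, -0.0146, 0.3375]
tool_rot: [-180.0, -0.0, 91.6]
force: [-0.7, 0.4, 0.6]
grip_width: 0.0453
grasp_force: 0.0
```

Request:
drive_tool --rows '[0,0,-0.03,0,0,0,0.26,0,0,-0.03,0,0,0,0.26,0,0,0,0,0,0,0.26,-0.06,-0.04,0,0,0,0,0.26,-0.06,-0.04,0,0,0,0,0.26]'

```text
time_s: 17.88
tool_pos: [0.5176, -0.1214, 0.3965]
tool_rot: [-179.9, -0.0, 91.7]
force: [0.8, -1.4, -0.5]
grip_width: 0.0546
grasp_force: 0.0
```

Request:
drive_tool --rows '[-0.06,-0.034,0,0,0,0,0.26,0,0,0,0,0,0,0.26,0,0,0,0,0,0,0.26]'

```text
time_s: 18.25
tool_pos: [0.4891, -0.1759, 0.397]
tool_rot: [-180.0, -0.1, 91.5]
force: [0.1, 0.2, -0.2]
grip_width: 0.0549
grasp_force: 0.0
```

Request:
drive_tool --rows '[-0.021,-0.023,0,0,0,0,0.26,0,0,0,0,0,0,0.26,0,0,0.03,0,0,0,0.26,0,0,0.03,0,0,0,0.26,0,0,0,0,0,0,0.26]'

```text
time_s: 18.88
tool_pos: [0.4668, -0.1957, 0.3357]
tool_rot: [-179.8, -0.2, 91.7]
force: [-0.0, -0.2, 1.0]
grip_width: 0.0548
grasp_force: 0.0
```

Request:
drive_tool --rows '[0,0,0,0,0,0,-1,0,0,0,0,0,0,-1,0,0,0,0,0,0,-1,0,0,0,0,0,0,-1,0,0,0,0,0,0,-1]' --grip_force 10

```text
time_s: 19.5
tool_pos: [0.4668, -0.1978, 0.3379]
tool_rot: [180.0, 0.0, 91.5]
force: [-0.7, -0.6, -0.2]
grip_width: 0.0126
grasp_force: 2.3
```

Request:
drive_tool --rows '[0,0,0,0,0,0,-1,0,0,0,0,0,0,-1]' --grip_force 20

```text
time_s: 19.75
tool_pos: [0.4665, -0.1979, 0.3378]
tool_rot: [-179.9, 0.0, 91.5]
force: [-3.6, 0.4, 4.4]
grip_width: 0.0109
grasp_force: 20.0
```

Request:
drive_tool --rows '[0,0,-0.003,0,0,0,-1,0,0,-0.003,0,0,0,-1,0,0,-0.003,0,0,0,-1,0,0,-0.002,0,0,0,-1,0,0,0,0,0,0,-1]'

```text
time_s: 20.38
tool_pos: [0.4669, -0.1978, 0.3489]
tool_rot: [180.0, 0.0, 91.5]
force: [-0.3, -1.6, -2.7]
grip_width: 0.0114
grasp_force: 20.0
```

Request:
drive_tool --rows '[0,0,-0.002,0,0,0,-1,0,0,-0.002,0,0,0,-1,0,0.0005,-0.002,0,0,0,-1,0,0,0,0,0,0,-1]'

```text
time_s: 20.88
tool_pos: [0.4675, -0.1978, 0.355]
tool_rot: [180.0, 0.0, 91.6]
force: [2.4, -2.1, -3.2]
grip_width: 0.0117
grasp_force: 20.0
```

The lid rises freely at 3 N, so it is free. Lifting along the arc.

Request:
drive_tool --rows '[0,0.002,-0.016,0,0,0,-1,0,0.0035,-0.0155,0,0,0,-1,0,0.0045,-0.0155,0,0,0,-1,0,0.005,-0.015,0,0,0,-1,0,0.006,-0.015,0,0,0,-1]'

```text
time_s: 21.5
tool_pos: [0.4886, -0.1972, 0.4325]
tool_rot: [-180.0, 0.0, 91.5]
force: [3.2, -1.9, -4.6]
grip_width: 0.011
grasp_force: 20.0
```

Request:
drive_tool --rows '[0,0.0075,-0.0145,0,0,0,-1,0,0.008,-0.014,0,0,0,-1,0,0.009,-0.0135,0,0,0,-1,0,0.01,-0.013,0,0,0,-1,0,0.0105,-0.012,0,0,0,-1]'

```text
time_s: 22.12
tool_pos: [0.5323, -0.1959, 0.4997]
tool_rot: [-179.6, -0.0, 91.5]
force: [-6.6, 0.6, 2.7]
grip_width: 0.0112
grasp_force: 20.0
```

Request:
drive_tool --rows '[0,0,0,0,0,0,-1,0,0,0,0,0,0,-1,0,0,0,0,0,0,-1,0,0,0,0,0,0,-1]'

```text
time_s: 22.62
tool_pos: [0.5321, -0.1959, 0.4996]
tool_rot: [-179.7, -0.0, 91.5]
force: [-6.8, 0.4, 3.0]
grip_width: 0.011
grasp_force: 20.0
```

```bash
python3 - <<'E'
from h import *
c=read_camera("scene");cv2.imwrite("pics/end.png",c["color"]);o=get_obs();print(o["tool_pos"],o["force"],o["grasp_force"],abs(o["joint_velocities"]).max())
E
```

```text
[ 0.5321 -0.1959  0.4997] [-6.211  -0.1347  4.0293] 19.994676411151886 0.100283036031973
```

View pics/end.png

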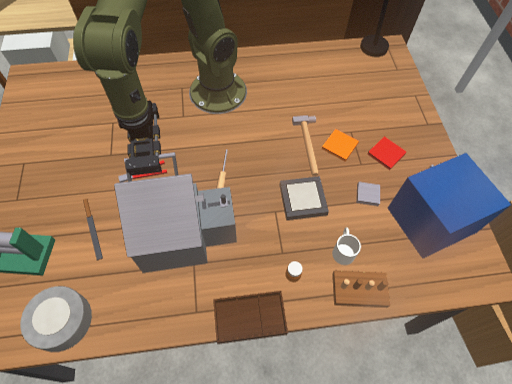

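The lid stands open at about 40° (front edge near (150,185)), with the fingers on the bar at about (147,165). The tile is flush at (305,196) and the bystanders haven't moved. Handing in.

```bash
python3 -c "
from cell import *
print(sign_off())"
```

```text
the job is handed in; nothing more can be done
None
```

I handed the job in: the tile is pressed down flush, the first tug found the lid caught, and with the bolt slid to its outer end the arm now holds the lid open at about 40°; no verdict came back.

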